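# Seat a battery pack in the discharge tester and set the load lever to its marker

## Robot

A 7-joint arm with a two-finger parallel gripper is mounted at the origin on a cart in front of the work surface, level with it; the furniture and walls round the work are solid. World frame = base frame: x ahead of the robot, y to its left, z up, the work surface at z = 0. Lengths are in m, angles in rad, forces in N, time in s.
With the tool pointing down it reaches from about 0.35 to 0.775 m from the base axis. Payload 3.1 kg.
Tool frame: the origin (TCP) lies on the centre line of the jaws, within the pads' length; the fingertips stand 25 mm ahead of it and the grasp point (between the pads) lies 6 mm ahead of it; z points along the fingers, y is the line along which they close (so a half turn about z gives the same grasp; the last joint's range is limited). The gripper opens to 85 mm and grips with 20 to 120 N. Pads are 22 mm wide; open, the fingers measure 114 mm over their backs; the gripper's body (76 mm by 85 mm) begins 54 mm behind the grasp point. The pads swing forward as they close: fully open they stand 13 mm farther back than shut.
Start: joints at [-1.236, 0.311, 0.014, 1.512, -0.004, 1.319, -0.027], TCP at [0.202, 0.511, 0.256] pointing down, gripper open.
Joint ranges: [-2.7, 2.7], [-0.3, 1.91], [-1.27, 1.3], [0.12, 2.57], [-1.44, 4.58], [0.2, 2.03], [-3.05, 3.05]. Speed limits (rad/s): [2.79, 2.79, 3.14, 3.14, 3.14, 3.14, 3.14].

## Interface

Orientations are given as a unit quaternion [w, x, y, z].
In Python, from plant import manip, claw, solver, monitor, cams, job, finder gives the robot as it stands. Calls block until the motion is done:
- manip.goto(position, orientation): joint-space move of the TCP to a pose.
- manip.line_to(position, orientation=None, feed=0.15, until_force=None): straight line of the TCP; orientation=None keeps the orientation; feed is the mean speed in m/s. With until_force (N) it stops when the force on the tool has changed by that much, and returns True; else False.
- manip.movej(angles): joint-space move.
- claw.gripper_open() and claw.clamp(): open the fingers fully, or close them until they stop; the grip force is fixed at half the most.
- manip.wait(seconds).
- solver.inverse_kinematics(position, orientation): joint angles nearest the present ones, or None.
- monitor.get_state(): the state.
- cams.camera(name): name is "scene" or "side" or "wrist"; returns a dict with "pixels" (384x512x3 uint8, blue, green, red), "depth" (384x512 float32, m along the optical axis (not along the pixel's ray), 0 where there is no reading), "fx", "fy", "cx", "cy" (pixels), "camera_from_world" (4x4, takes a point from world to camera coordinates). Camera axes: x right, y down, z forward; pixel columns grow to the right and rows downward; lengths in m; the calibration is good to about 2 mm. The wrist camera is an equidistant fisheye: a pixel r from the principal point sees the ray r / f radians off the axis. A picture is of the moment at which its call begins.
A pose or a line that the arm cannot do raises manip.IKError and nothing moves.
- job.finish_job(): hands the job in; it is judged then, once.
Trained networks look in a picture, given as the dict that the camera call returned (one of the last four; its "shot" number tells which), for a name from the list of things; names that differ only in an ending like _2 or _b are one class to them, and where a whole thing is asked for, a point or a joint stands for the part that bears it (a point fixed in the world has none). Each returns a list of dicts, best first, with "score" (0 to 1); they miss things now and then, are a little off and sometimes report something else, mostly with a low value. They report only what shows in the picture. A call takes as long as a camera call.
- finder.recognise(name, picture): "box" ([left, top, right, bottom] in pixels, round what is visible of it).
- finder.masks_of(name, picture): "pixels" (384x512 bool, what is visible of it) and "box" ([left, top, right, bottom] in pixels, round what is visible of it).
The state is a dict: "clock": time; "q": joint angles; "dq": joint speeds; "joint_torque": joint torques, N m; "eef_pos": TCP position; "tool_rot": TCP orientation; "force": force on the tool from outside, world axes, zero at the start; "torque": the same for the moment, N m; "opening": finger opening in m; "grip_force": force on a finger pad.
Only numpy, scipy, OpenCV 4.12 (cv2) and the standard library are available. Lean on these libraries where they do the work, as an engineer would, in place of code of your own. Each camera call takes 0.05 s, during which the arm holds its last target. There are 200 camera calls.

## Task

Load-test the cased battery pack. So that it is never connected under load, first bring the tester's load lever fully back to its idle stop; then lay the pack in the tester's slideway, contact end leading, and push it fully home until the spring catch snaps up behind it; last, with the pack in, move the load lever forward until it lines up with the set marker, and leave it there. Do not shift the set marker, and leave the other things on the bench where they lie.

Things in the scene. Friction and masses are not known exactly. Their poses are not given: they have to be found in the camera images.
- discharge_tester: Fixed low grey bench set, 250 (x) x 270 (y) mm, deck top 30 mm above the bench; origin at the centre of its underside, x to its back (away from the robot at yaw 0), y to its left, z up. Left: aluminium slideway along x. Right: black quadrant with the load lever. Along the back, x = 89 to 123 mm, a finned heat sink, 72 mm high; a read-out wedge 64 mm high behind the quadrant.
- slideway_end (a point): Point on the flat slideway bed at the foot of its black end stop (80 mm high), on the centre line, 34 mm above the bench; at x = 75, y = 60, z = 34 mm in the tester's frame, same axes. The slideway runs from here to -x, open above and at its mouth. Two fences, 76 mm apart inside, 6 mm thick, 13 mm high, run from x = 0 to -175 mm here, then flare to 92 mm apart at -198.
- slideway_lips (a point): Point on the bed centre line, 45 mm before slideway_end. From here to the end stop, lips reach in over the bed from both fences: 64 mm apart, underside 10 mm and top 15 mm above the bed. A pack is laid flat between the fences with its nose a few mm before this point or farther back, then pushed under the lips to the stop; the flange goes under them.
- catch (a joint): Spring catch in the bed, a 24 mm wide steel wedge on the centre line, ramp towards the mouth: 0 m = up, standing 6 mm above the bed; 0.0068 m = pressed flush. The pack's own weight and a push press it down (1 to 2 N). Its upright face is 1.5 mm behind the pack's rear edge when the pack is against the stop: then it springs back to 0.
- load_lever (a joint): Angle of the load lever (rad): 0 = idle stop, leaning 0.6 rad from upright towards the tester's near side (-x); grows as it is moved to the tester's back; 0.6 = upright; 1.2 = full-load stop. Stays where it is left; moving it takes about 2 to 3 N at the grip.
- lever_pivot (a point): Pivot of load lever and set marker, on the lever's middle: x = -10, y = -95, z = 45 mm in the tester's frame, same axes; lever and marker turn about y. The quadrant round it: two black cheeks, 44 mm wide in all, rounded top 62 mm above this point, with white graduations every 0.1 rad from idle to full load.
- lever_grip (a point): Centre of the lever's black grip bar (26 mm diameter, 50 mm long, along the tester's y), 125 mm from the pivot; its z axis points up along the lever. The steel arm under it is 16 mm (in the swing direction) x 10 mm, with a pointer at 64 to 78 mm from the pivot.
- set_marker (a joint): Angle of the set marker (rad), on the same zero and scale as the load lever: the lever lines up with the marker when both joint values are equal. It is a stiff steel clip, 14 mm wide, on the right cheek of the quadrant.
- marker_point (a point): Tip of the set marker's pointed fin, 84 mm from the pivot and 20 mm to the right of the lever's middle; its z axis points from the pivot outwards through the marker.
- battery_pack: Loose cased slide-on battery pack, about 0.42 kg: a black flange 110 (x) x 72 (y) x 8 mm with a grey body over its whole length, 56 mm wide (y), up to 54 mm high. Origin at the centre of its underside, +x towards the contact end (four dark slots; flange corners chamfered there), z up.
- pack_nose (a point): Middle of the pack's lower front edge, 55 mm from its origin along +x; it meets slideway_end when the pack is home.
- glue_bottle: Standing glue bottle, 31 mm diameter, 107 mm high; bystander, origin under its centre.
- black_tape: Roll of black tape, 53 mm diameter, 19 mm high; bystander, origin under its centre.
- screwdriver: Screwdriver lying along its y, 195 mm long, 28 mm thick handle; bystander.
- flush_cutters: Side cutters lying along their y, 126 x 43 x 10 mm; bystander.
- flat_pack_1: Flat blue cell pack with leads, 116 x 52 x 9 mm; bystander.
- flat_pack_2: Flat blue cell pack with leads, 119 x 52 x 9 mm; bystander.
- flat_pack_3: Flat blue cell pack with leads, 114 x 52 x 9 mm; bystander.
- tweezers: Tweezers lying along their y on the tester's deck, between slideway and quadrant, 126 x 13 x 9 mm; bystander.

How it is judged:
By the outcome, as a careful person would: the job done as asked, in the order asked, and still so for the second after the job is handed in, with the robot touching nothing.
It also fails if it takes over 72 s, if anything falls off the work surface, if the arm or the gripper's body presses on something with over 40 N, if the wrist force passes 120 N, or if a joint passes its speed limit or range.

## Working session

There is one attempt and no reset: what is moved stays moved. The work goes in short steps, each a Python script; the robot and the scene stay as the last script left them, time stands still between calls to the robot, and variables do not carry over. Pictures are saved under pics/ and viewed, at most 11 in all, crops included, and the job is handed in when it is done.

```bash
ls; mkdir -p pics
python3 - <<'E'
from plant import manip, claw, solver, monitor, cams, job, finder
import cv2, numpy as np
s=monitor.get_state(); print(s)
ims=[]
for n in ["scene","side"]:
    p=cams.camera(n); ims.append(p["pixels"]); np.savez("pics/%s0.npz"%n,**{k:v for k,v in p.items()})
    print(n,np.round(np.linalg.inv(p["camera_from_world"]),3).tolist(),p["fx"],p["cx"],p["cy"])
    for o in ["discharge_tester","battery_pack","load_lever","set_marker"]:
        for r in finder.recognise(o,p)[:2]: print(o,r)
cv2.imwrite("pics/a.png",cv2.resize(ims[0],(800,600)))
cv2.imwrite("pics/b.png",cv2.resize(ims[1],(800,600)))
E
```

```text
pics
plant.py
{'clock': 0.0, 'q': array([-1.23569029,  0.31175575,  0.01398746,  1.51309463, -0.00441536,
        1.31920455, -0.02722148]), 'dq': array([ 5.39683657e-04,  1.14318760e-03,  6.18195777e-05,  4.73922877e-04,
       -1.21336740e-04, -4.47194953e-04, -9.75731505e-04]), 'joint_torque': array([ 4.63561482e-04, -3.79903936e+01,  1.46460738e-01, -2.30591959e+01,
        1.24051014e-02,  1.35857676e-02, -2.77355065e-05]), 'eef_pos': array([0.20210063, 0.51078117, 0.25518932]), 'tool_rot': array([-1.86878452e-04,  1.87262959e-01,  9.82309069e-01, -1.20123925e-03]), 'force': array([ 0.19543414, -0.13233125, -0.0578265 ]), 'torque': array([ 0.00440604, -0.02537523, -0.01591323]), 'grip_force': 0.0, 'opening': 0.08548451347790752}
scene [[0.654, -0.538, 0.532, -0.062], [-0.756, -0.454, 0.471, -0.541], [-0.013, -0.71, -0.704, 0.856], [0.0, 0.0, 0.0, 1.0]] 373.5293157447967 253.86798642021233 193.3071378149262
discharge_tester {'box': [176.2, 127.4, 283.2, 211.5], 'score': 0.77}
battery_pack {'box': [345.4, 228.7, 380.7, 271.0], 'score': 0.95}
battery_pack {'box': [173.2, 127.7, 282.2, 212.1], 'score': 0.31}
load_lever {'box': [241.5, 141.8, 259.4, 165.6], 'score': 0.8}
set_marker {'box': [257.1, 155.0, 264.5, 170.0], 'score': 0.62}
side [[-0.927, -0.151, 0.343, 0.096], [-0.375, 0.337, -0.864, 1.047], [0.014, -0.929, -0.369, 0.568], [0.0, 0.0, 0.0, 1.0]] 418.6708356671084 260.6293386058023 189.9436286497799
discharge_tester {'box': [143.1, 171.4, 263.3, 277.2], 'score': 0.76}
battery_pack {'box': [256.6, 165.7, 289.3, 186.6], 'score': 0.78}
load_lever {'box': [212.2, 170.4, 227.8, 195.5], 'score': 0.79}
load_lever {'box': [258.2, 164.9, 285.7, 185.8], 'score': 0.24}
set_marker {'box': [258.6, 164.7, 290.7, 189.6], 'score': 0.17}
```

View pics/a.png

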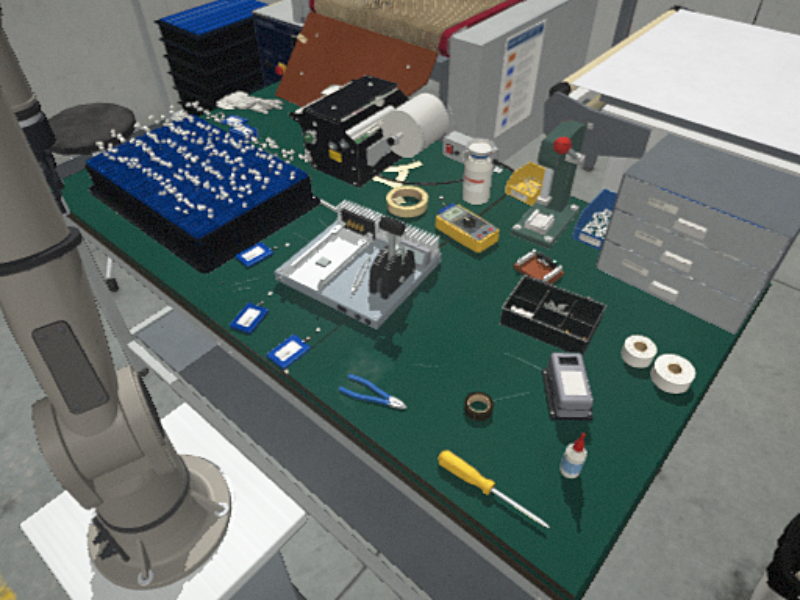

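View pics/b.png

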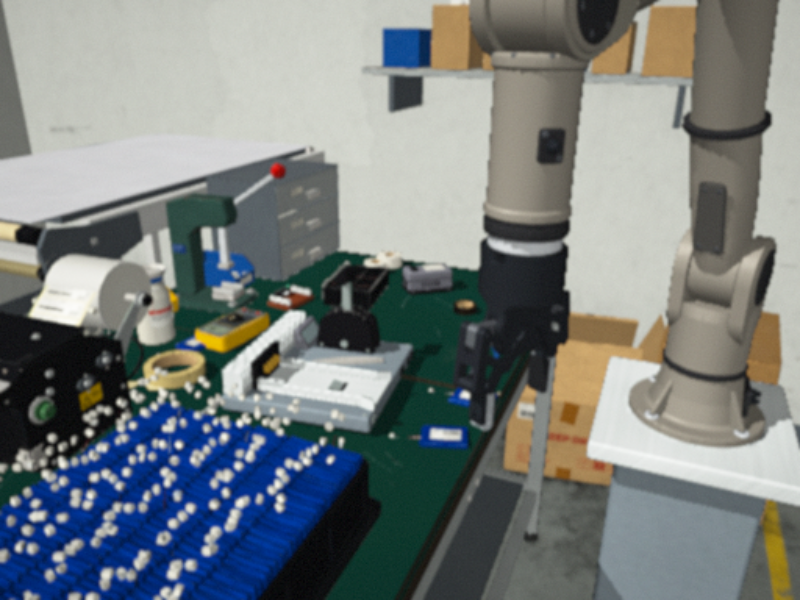

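The scene view shows the tester at about (355,265), the pack at (568,385) and the lever grip at (392,228). The side view shows the lever nearly upright at (347,290). Next I'll get coarse poses from the depth masks.

```bash
cat > h.py <<'E'
from plant import manip, claw, solver, monitor, cams, job, finder
import cv2, numpy as np
from scipy.spatial.transform import Rotation as R
def rays(p,uv):
    uv=np.asarray(uv,float).reshape(-1,2); x=(uv[:,0]-p["cx"])/p["fx"]; y=(uv[:,1]-p["cy"])/p["fy"]
    if p.get("name")=="wrist":
        r=np.hypot(x,y)+1e-12; t=np.tan(r)/r; x,y=x*t,y*t
    return np.c_[x,y,np.ones(len(x))]
def world(p,uv,d):
    M=np.linalg.inv(p["camera_from_world"]); P=rays(p,uv)*np.asarray(d).reshape(-1,1)
    return P@M[:3,:3].T+M[:3,3]
def on_plane(p,uv,z):
    M=np.linalg.inv(p["camera_from_world"]); D=rays(p,uv)@M[:3,:3].T; o=M[:3,3]
    return o+D*((z-o[2])/D[:,2])[:,None]
def project(p,P):
    P=np.asarray(P,float).reshape(-1,3); M=p["camera_from_world"]; C=P@M[:3,:3].T+M[:3,3]
    x,y=C[:,0]/C[:,2],C[:,1]/C[:,2]
    if p.get("name")=="wrist":
        rho=np.hypot(C[:,0],C[:,1]); k=np.arctan2(rho,C[:,2])/(rho+1e-12); x,y=C[:,0]*k,C[:,1]*k
    return np.c_[x*p["fx"]+p["cx"],y*p["fy"]+p["cy"]]
def cam(n):
    p=cams.camera(n); p["name"]=n; return p
def cloud(p,mask):
    v,u=np.nonzero(mask&(p["depth"]>0)); return world(p,np.c_[u,v],p["depth"][v,u])
def down(yaw):  # tool z down, tool x along (cos yaw, sin yaw)
    q=(R.from_euler("z",yaw)*R.from_euler("x",np.pi)).as_quat(); return [q[3],q[0],q[1],q[2]]
E
python3 - <<'E'
from h import *
for n in ["scene","side"]:
    p=cam(n)
    for o in ["discharge_tester","battery_pack","load_lever","set_marker","glue_bottle","black_tape","tweezers","flat_pack_1"]:
        for r in finder.masks_of(o,p)[:3]:
            if r["score"]<.4: continue
            C=cloud(p,r["pixels"])
            if len(C)<5: continue
            C=C[C[:,2]>0.004]
            print(n,o,r["score"],len(C),np.round(np.percentile(C,[2,50,98],axis=0),3).tolist(), end=" ")
            m=cv2.minAreaRect(C[:,:2].astype(np.float32)*1000); print(m)
            if o in("discharge_tester","battery_pack"): np.save(f"pics/{n}_{o}.npy",C)
E
```

```text
scene discharge_tester 0.85 4870 [[0.47, 0.018, 0.012], [0.584, 0.13, 0.034], [0.72, 0.284, 0.173]] ((633.7049560546875, 161.3099365234375), (322.4993591308594, 272.30230712890625), 6.643200874328613)
scene battery_pack 0.96 1135 [[0.544, -0.403, 0.005], [0.581, -0.355, 0.051], [0.645, -0.301, 0.056]] ((618.4818725585938, -342.96466064453125), (154.8098602294922, 83.77684020996094), 38.565250396728516)
scene load_lever 0.6 252 [[0.592, 0.038, 0.045], [0.601, 0.059, 0.167], [0.705, 0.133, 0.183]] ((694.5667114257812, 135.80447387695312), (273.6275634765625, 48.62096405029297), 39.07907485961914)
scene set_marker 0.58 56 [[0.607, 0.029, 0.088], [0.612, 0.04, 0.108], [0.627, 0.049, 0.127]] ((623.021484375, 51.50434112548828), (54.03377151489258, 18.046300888061523), 51.909812927246094)
scene set_marker 0.41 128 [[0.313, 0.08, 0.004], [0.349, 0.105, 0.005], [0.377, 0.126, 0.007]] ((346.91729736328125, 102.82752990722656), (71.55044555664062, 48.137962341308594), 0.25558003783226013)
scene glue_bottle 0.72 4779 [[0.471, 0.018, 0.012], [0.584, 0.132, 0.034], [0.718, 0.283, 0.172]] ((633.70
[... 2158 characters left out ...]
7, 0.058]] ((628.437255859375, -412.3519592285156), (122.47404479980469, 240.5428009033203), 19.87680435180664)
side black_tape 0.55 127 [[0.45, -0.273, 0.005], [0.474, -0.241, 0.016], [0.498, -0.224, 0.022]] ((477.7548522949219, -262.18048095703125), (49.533512115478516, 80.9874038696289), 13.702606201171875)
side tweezers 0.49 241 [[0.521, 0.082, 0.03], [0.57, 0.119, 0.035], [0.619, 0.145, 0.041]] ((572.7440795898438, 113.27926635742188), (113.44561004638672, 42.36017990112305), 25.306373596191406)
side flat_pack_1 0.65 70 [[0.353, 0.09, 0.004], [0.367, 0.115, 0.005], [0.381, 0.129, 0.007]] ((364.9642333984375, 109.87361145019531), (39.157073974609375, 30.349498748779297), 84.190185546875)
```

Run:
```python
from h import *
for yaw in (0.1,):
    manip.goto([0.55,0.13,0.36],down(yaw))
p=cam("wrist"); np.savez("pics/w1.npz",**p)
s=monitor.get_state(); print(s["clock"],s["eef_pos"],s["q"]); print(np.round(np.linalg.inv(p["camera_from_world"]),3).tolist(),p["fx"],p["cx"],p["cy"])
for o in ["discharge_tester","load_lever","set_marker","lever_grip","marker_point","catch","slideway_lips"]:
    try:
        for r in finder.recognise(o,p)[:2]: print(o,r)
    except Exception as e: print(o,e)
cv2.imwrite("pics/w1.png",cv2.resize(p["pixels"],(800,600),interpolation=cv2.INTER_CUBIC))
```

```text
3.3583 [0.54961761 0.1316223  0.35957185] [-0.72282984  0.35522052  0.67144532  1.27404627 -0.21875985  1.58539439
 -1.55336347]
[[0.104, -0.96, -0.261, 0.614], [-0.995, -0.101, -0.026, 0.137], [-0.002, 0.262, -0.965, 0.476], [0.0, 0.0, 0.0, 1.0]] 297.3186396354542 255.92588405419366 195.92417628747793
discharge_tester {'box': [149.6, 39.9, 354.7, 208.1], 'score': 0.84}
load_lever {'box': [300.8, 122.9, 349.0, 148.5], 'score': 0.8}
set_marker {'box': [147.4, 38.0, 351.5, 207.9], 'score': 0.52}
set_marker {'box': [100.5, 137.1, 132.3, 198.0], 'score': 0.28}
lever_grip {'box': [301.5, 117.6, 354.0, 149.2], 'score': 0.64}
marker_point {'box': [473.5, 138.5, 509.2, 198.3], 'score': 0.45}
catch {'box': [195.4, 146.8, 208.6, 162.5], 'score': 0.76}
catch {'box': [247.0, 230.9, 277.1, 293.2], 'score': 0.63}
slideway_lips {'box': [150.7, 38.2, 352.1, 209.0], 'score': 0.87}
```

View pics/w1.png

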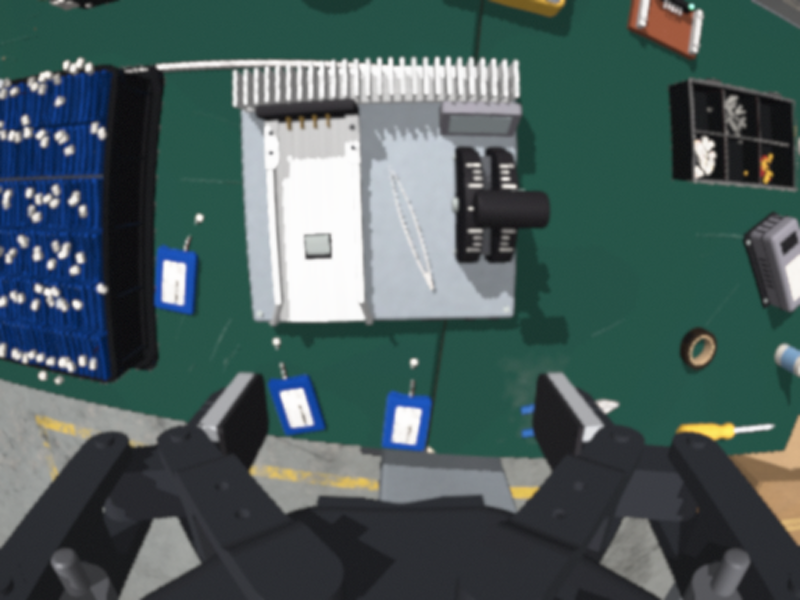

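The wrist view shows the tester square-on. Its near deck corners are at (254,320) and (514,317), the catch is at (317,245), the lever bar is at (512,208) and the end stop with contacts is at (308,118). Next I'll fit the tester pose.

```bash
cat >> h.py <<'E'
def load(f): d=np.load(f); p={k:d[k] for k in d.files}; p["name"]=str(d["name"]) if "name" in d.files else "scene"; return p
E
python3 - <<'E'
from h import *
p=load("pics/w1.npz"); D=p["depth"]
v,u=np.mgrid[0:384,0:512]; W=np.full((384,512,3),np.nan); m=D>0
W[m]=world(p,np.c_[u[m],v[m]],D[m])
reg=m&(u>140)&(u<360)&(v>30)&(v<215)
deck=reg&(W[...,2]>.024)&(W[...,2]<.045)
print("bench z",np.nanmedian(W[220:225,200:240,2]),"deck z",np.percentile(W[deck][:,2],[5,25,50,75,95]))
r=cv2.minAreaRect(W[deck][:,:2].astype(np.float32)*1000);print(r,cv2.boxPoints(r))
corn=on_plane(p,np.array([[254,320],[514,317]])*0.64,.03);print("corners",corn)
d=corn[0]-corn[1];yaw=np.arctan2(-d[0],d[1]);print("yaw",yaw,np.linalg.norm(d))
c,s=np.cos(yaw),np.sin(yaw);Rz=np.array([[c,-s],[s,c]])
o=corn[:,:2].mean(0)+Rz@[.125,0];print("orig",o)
T=np.full_like(W,np.nan); T[m]=np.c_[(W[m][:,:2]-o)@Rz,W[m][:,2]]
# edges in tester frame
k=reg&(W[...,2]>.02)
for nm,sel,ax in [("left",k&(np.abs(T[...,0])<.05),1),("near",k&(np.abs(T[...,1])<.1),0)]:
    print(nm,np.percentile(T[sel][:,ax],[0.3,1,2,98,99,99.7]))
# fences: by rows profile z vs y at x in [-.08,.0]
sel=reg&(T[...,0]>-.1)&(T[...,0]<0.02)
for y in np.arange(.0,.14,.004):
    q=sel&(np.abs(T[...,1]-y)<.002); print(round(y,3),round(float(np.median(T[q][:,2])),4) if q.any() else None,end="; ")
g=reg&(W[...,2]>.15); print("\ngrip",len(T[g]),np.percentile(T[g],[2,50,98],axis=0).round(4))
st=reg&(W[...,2]>.1)&(T[...,1]>0); print("stop",np.percentile(T[st],[2,50,98],axis=0).round(4))
c_=on_plane(p,np.array([[201.5,157]]),.037);print("catch",(c_[0,:2]-o)@Rz)
# edge-based fence tracking: scene cam marker
for n in["scene"]:
    q=load("pics/scene0.npz"); q["name"]="scene"
    im=q["pixels"][120:225,165:300]; cv2.imwrite("pics/c.png",cv2.resize(im,None,fx=5.6,fy=5.6,interpolation=cv2.INTER_CUBIC))
E
```

```text
bench z -0.003591677517301939 deck z [0.0279173  0.02899785 0.03011493 0.03337792 0.03938228]
((599.6744995117188, 157.34719848632812), (250.34461975097656, 270.91888427734375), 7.088656902313232) [[458.74258  276.32434 ]
 [492.17532    7.476266]
 [740.60645   38.370056]
 [707.1737   307.21814 ]]
corners [[0.46302863 0.27430388 0.03      ]
 [0.49447483 0.00791805 0.03      ]]
yaw 0.11750375178344272 0.26823548316793516
orig [0.60288977 0.15576516]
left [-0.12599856 -0.11467    -0.11227552  0.12907811  0.13251922  0.13484778]
near [-0.12366603 -0.12157544 -0.1185391   0.1163691   0.1188479   0.12063282]
0.0 0.0292; 0.004 0.0293; 0.008 0.0292; 0.012 0.0292; 0.016 0.0297; 0.02 0.046; 0.024 0.0449; 0.028 0.0333; 0.032 0.0333; 0.036 0.0333; 0.04 0.0334; 0.044 0.0332; 0.048 0.0333; 0.052 0.0334; 0.056 0.0336; 0.06 0.0336; 0.064 0.0335; 0.068 0.0335; 0.072 0.0334; 0.076 0.0332; 0.08 0.0333; 0.084 0.0332; 0.088 0.0332; 0.092 0.0333; 0.096 0.0334; 0.1 0.0411; 0.104 0.0463; 0.108 0.0299; 0.112 0.0293; 0.116 0.0294; 0.12 0.0295; 0.124 0.0294; 0.128 0.0294; 0.132 0.029; 0.136 0.0282; 
grip 1175 [[-0.0193 -0.1156  0.1687]
 [-0.0069 -0.0902  0.1798]
 [ 0.0048 -0.0679  0.1827]]Traceback (most recent call last):
  File "<stdin>", line 23, in <module>
    return _quantile_unchecked(
        a, q, axis, out, overwrite_input, method, keepdims, weights)
    return _ureduce(a,
                    func=_quantile_ureduce_func,
    ...<5 lines>...
                    overwrite_input=overwrite_input,
                    method=method)
    r = func(a, **kwargs)
    result = _quantile(arr,
                       quantiles=q,
    ...<2 lines>...
                       out=out,
                       weights=wgt)
    slices_having_nans = np.isnan(arr[-1, ...])
                                  ~~~^^^^^^^^^
IndexError: index -1 is out of bounds for axis 0 with size 0
```

```bash
cat > fit.py <<'E'
from h import *
from scipy.optimize import minimize
def fit_tester(p,x0=(.600,.158,.121)):
    D=p["depth"]; v,u=np.nonzero(D>0); W=world(p,np.c_[u,v],D[v,u])
    W=W[(np.hypot(W[:,0]-.6,W[:,1]-.158)<.24)&(W[:,2]<.07)]
    def cost(a):
        c,s=np.cos(a[2]),np.sin(a[2]); q=(W[:,:2]-a[:2])@np.array([[c,-s],[s,c]]); x,y=q.T
        sm=lambda t:1/(1+np.exp(-t/.0008))
        ins=sm(x+.125)*sm(y+.135)*sm(.135-y)
        ay=np.abs(y-.06); z=ins*(.030+.004*sm(.044-ay)+.013*sm(.044-ay)*sm(ay-.038))
        ok=(x<0.02)&(x>-.17)&(np.abs(y)<.17)&~((y<.015)&(x>-.09))
        e=np.abs(W[:,2]-a[3]-z); return np.minimum(e,.015)[ok].mean()
    best=min((minimize(cost,[x0[0]+d,x0[1]+e,x0[2],0],method="Nelder-Mead",options=dict(initial_simplex=np.array([x0[0]+d,x0[1]+e,x0[2],0])+np.vstack([np.zeros(4),np.diag([.003,.003,.02,.003])]),xatol=1e-5,fatol=1e-8)) for d in(-.002,.002) for e in(-.002,.002)),key=lambda r:r.fun)
    return best.x,best.fun
E
python3 - <<'E'
from fit import *
from h import *
for f in("w1","scene0","side0"):
    p=load(f"pics/{f}.npz"); p["name"]="wrist" if f=="w1" else "scene"
    a,c=fit_tester(p); print(f,a.round(4),c)
    D=p["depth"]; v,u=np.nonzero(D>0); W=world(p,np.c_[u,v],D[v,u]); cs,s=np.cos(a[2]),np.sin(a[2])
    T=np.c_[(W[:,:2]-a[:2])@np.array([[cs,-s],[s,cs]]),W[:,2]-a[3]]
    g=(T[:,2]>.155)&(T[:,2]<.2)&(np.abs(T[:,0])<.12)&(np.abs(T[:,1]+.095)<.035)
    print(" grip",g.sum(),np.percentile(T[g],[2,50,98],axis=0).round(4).tolist())
    # circle fit of bar in xz
    from scipy.optimize import least_squares
    G=T[g&(np.abs(T[:,1]+.095)<.024)]
    r=least_squares(lambda b:np.hypot(G[:,0]-b[0],G[:,2]-b[1])-.013,[-.01,.17],loss="soft_l1",f_scale=.001); print(" bar",r.x, "ang",np.arctan2(r.x[0]+.01,r.x[1]-.045)+.6)
q=load("pics/scene0.npz")
im=q["pixels"][120:225,165:300]; cv2.imwrite("pics/c.png",cv2.resize(im,None,fx=5.6,fy=5.6,interpolation=cv2.INTER_CUBIC))
E
```

```text
w1 [ 0.5997  0.1574  0.1219 -0.001 ] 0.0018173620552862692
 grip 1175 [[-0.0167, -0.1175, 0.1697], [-0.0044, -0.0923, 0.1808], [0.0074, -0.0699, 0.1837]]
 bar [-0.00517236  0.16969241] ang 0.638697028555701
scene0 [ 6.016e-01  1.598e-01  1.296e-01 -6.000e-04] 0.006656234618744086
 grip 147 [[-0.0215, -0.1216, 0.1598], [-0.0157, -0.1007, 0.1774], [-0.0021, -0.0739, 0.1845]]
 bar [-0.00740753  0.17007585] ang 0.6207242003037305
side0 [6.029e-01 1.573e-01 1.189e-01 1.000e-04] 0.00440397121096235
 grip 131 [[-0.0193, -0.1159, 0.1585], [-0.0117, -0.078, 0.1762], [0.0029, -0.0685, 0.1849]]
 bar [-0.00589485  0.17141297] ang 0.6324627462037028
```

View pics/c.png

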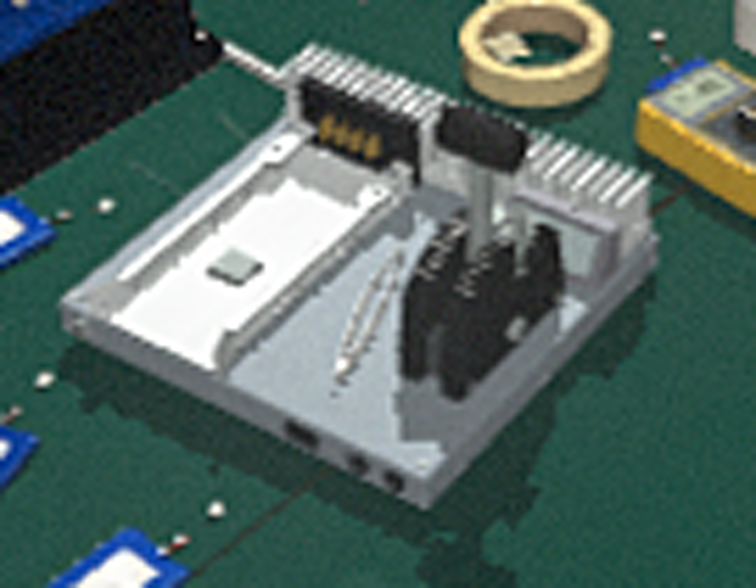

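The crop shows the slideway clear, the tweezers between it and the quadrant, and the marker fin at (522,235), just forward of the lever (grip at 483,135). The lever reads about 0.635 rad. I'll now straddle the bar with open fingers and push it back to idle.

```bash
cat >> h.py <<'E'
TX,TY,TA=.5997,.1574,.1219
def tw(x,y,z):  # tester frame -> world
    c,s=np.cos(TA),np.sin(TA); return np.array([TX+c*x-s*y,TY+s*x+c*y,z])
def wt(P):
    P=np.asarray(P).reshape(-1,3); c,s=np.cos(TA),np.sin(TA); return np.c_[(P[:,:2]-[TX,TY])@np.array([[c,-s],[s,c]]),P[:,2]]
def bar(a): return -.010+.125*np.sin(a-.6), .045+.125*np.cos(a-.6)
E
python3 - <<'E'
from h import *
q=down(TA-np.pi/2); Y=-.097
x,z=bar(.635)
manip.goto(tw(x,Y,.27),q)
manip.line_to(tw(x,Y,z),feed=.12)
off=.0427-.013
for a in(.4,.15):
    x,z=bar(a); manip.line_to(tw(x-off,Y,z),feed=.1)
x,z=bar(0)
print(manip.line_to(tw(x-off-.012,Y,z-.004),feed=.04,until_force=10))
s=monitor.get_state(); t=wt(s["eef_pos"])[0]; print(s["clock"],t,s["force"],s["opening"],"bar x from contact",t[0]+s["opening"]/2-.013,"expect",x)
# back off, rise and look
manip.line_to(tw(t[0]+.02,Y,z),feed=.1)
manip.line_to(tw(t[0]+.02,Y,.33),feed=.25)
p=cam("wrist"); np.savez("pics/w2.npz",**p)
p2=cam("scene"); np.savez("pics/s2.npz",**p2)
for pp in(p,p2):
  for o in["set_marker","marker_point","load_lever"]:
    for r in finder.recognise(o,pp)[:2]: print(pp["name"],o,r)
W=np.hstack([cv2.resize(p["pixels"],(512,384)),]); c=project(p,tw(-.01,-.1,.1))[0]; print(c)
u,v=[int(np.clip(k,100,412 if i==0 else 284)) for i,k in enumerate(c)]
A=cv2.resize(p["pixels"][v-70:v+70,u-80:u+80],(640,560),interpolation=cv2.INTER_CUBIC)
cv2.imwrite("pics/d.png",A)
E
```

```text
True
7.55 [-0.10534362 -0.09706854  0.15146337] [ 1.64938349 -0.46401172  0.66406164] 0.08525388577253082 bar x from contact -0.07571667453392306 expect -0.08058030917437942
wrist set_marker {'box': [173.0, 147.8, 194.0, 162.8], 'score': 0.73}
wrist marker_point {'box': [173.5, 144.0, 192.2, 168.4], 'score': 0.47}
wrist load_lever {'box': [199.2, 161.5, 262.0, 212.1], 'score': 0.81}
wrist load_lever {'box': [221.8, 255.8, 237.1, 273.7], 'score': 0.68}
scene set_marker {'box': [256.6, 155.7, 265.4, 171.6], 'score': 0.36}
scene load_lever {'box': [228.1, 158.5, 243.9, 174.6], 'score': 0.62}
[192.66256039 171.94177064]
```

View pics/d.png

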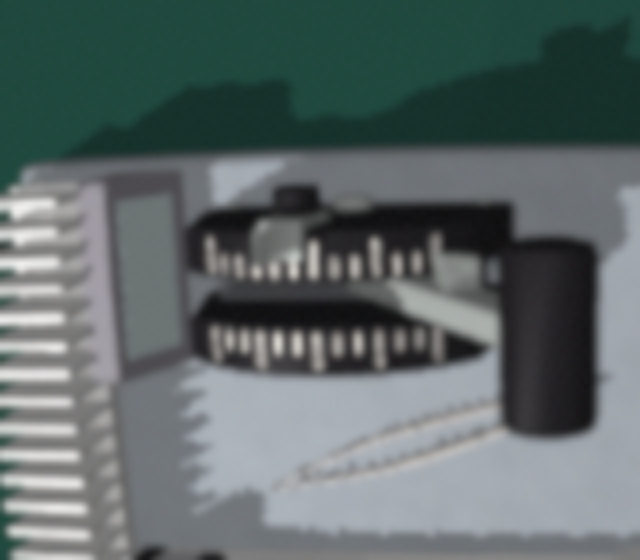

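The crop shows the lever bar near the idle end at (550,335), the first graduation at about x=437, and the marker clip at about (280,240), roughly 0.8 on the scale. Now to measure both from depth.

```bash
cat >> fit.py <<'E'
from scipy.optimize import least_squares
def lever(p,a0,off=(0,0,0)):
    D=p["depth"]; v,u=np.nonzero(D>0); T=wt(world(p,np.c_[u,v],D[v,u])); T=T-np.array(off)
    x,z=bar(a0); G=T[(np.hypot(T[:,0]-x,T[:,2]-z)<.022)&(np.abs(T[:,1]+.095)<.024)]
    f=lambda a:np.hypot(G[:,0]-bar(a)[0],G[:,2]-bar(a)[1])-.013
    r=least_squares(lambda a:f(a[0]),[a0],loss="soft_l1",f_scale=.001)
    b=least_squares(lambda b:np.hypot(G[:,0]-b[0],G[:,2]-b[1])-.013,[x,z],loss="soft_l1",f_scale=.001).x
    return r.x[0],len(G),b
E
python3 - <<'E'
from fit import *
for f in("w2","s2"):
    p=load(f"pics/{f}.npz"); a,c=fit_tester(p); print(f,a.round(4),c, "lever",lever(p,.03))
    off=np.r_[wt([a[0],a[1],a[3]])[0]]; print("off",off,"lever w/off",lever(p,.03,off)[0])
    D=p["depth"]; v,u=np.nonzero(D>0); T=wt(world(p,np.c_[u,v],D[v,u]))-off
    r=np.hypot(T[:,0]+.01,T[:,2]-.045); an=np.arctan2(T[:,0]+.01,T[:,2]-.045)+.6
    m=(r>.066)&(r<.09)&(T[:,1]<-.107)&(T[:,1]>-.130)&(an>.3)&(an<1.3)
    for lo in(.066,.07,.075,.08): k=m&(r>=lo)&(r<lo+.006); print(lo,k.sum(),np.percentile(an[k],[5,25,50,75,95]).round(3) if k.any() else "", T[k][:,1].mean() if k.any() else "")
    # image-based: tip prediction for various angles
    for A in(.7,.75,.8,.85,.9): print(A,project(p,tw(-.01+.084*np.sin(A-.6),-.115,.045+.084*np.cos(A-.6)))[0].round(1),project(p,tw(-.01+.064*np.sin(A-.6),-.115,.045+.064*np.cos(A-.6)))[0].round(1))
    for o in["set_marker"]:
        for R_ in finder.masks_of(o,p)[:1] if 0 else []: pass
s=monitor.get_state();print(s["clock"])
E
```

```text
w2 [ 0.6003  0.1577  0.1227 -0.0008] 0.00204891445843211 lever (np.float64(0.0007395163114050564), 1159, array([-0.07830415,  0.14685448]))
off [ 0.00067081  0.00019825 -0.00082157] lever w/off 0.004079928644758232
0.066 47 [0.647 0.665 0.682 0.693 0.789] -0.11644779316820456
0.07 35 [0.683 0.694 0.702 0.71  0.77 ] -0.11611193156255802
0.075 24 [0.707 0.712 0.717 0.722 0.729] -0.11522014762974925
0.08 35 [0.719 0.728 0.736 0.747 0.759] -0.11575529702973367
0.7 [179.3 163.4] [185.3 160.7]
0.75 [175.8 163.4] [182.7 160.7]
0.8 [172.5 163.3] [180.3 160.7]
0.85 [169.2 163.3] [177.9 160.6]
0.9 [166.1 163.2] [175.6 160.6]
s2 [ 6.012e-01  1.594e-01  1.170e-01 -6.000e-04] 0.006668978732837967 lever (np.float64(0.019780454600655393), 143, array([-0.07771268,  0.14770127]))
off [ 0.00177563  0.00181193 -0.00062476] lever w/off 0.0068897473116493885
0.066 9 [0.629 0.652 0.664 0.733 0.802] -0.11822639443052688
0.07 10 [0.634 0.652 0.69  0.73  0.783] -0.11755124112077493
0.075 7 [0.694 0.703 0.714 0.728 0.743] -0.1173999042053945
0.08 6 [0.686 0.718 0.733 0.738 0.75 ] -0.11681537710551228
0.7 [256.7 157. ] [256.4 162.4]
0.75 [257.4 156.4] [256.9 161.9]
0.8 [258.2 155.9] [257.5 161.5]
0.85 [258.9 155.4] [258.1 161.1]
0.9 [259.6 155. ] [258.6 160.8]
9.175
```

The lever is at its idle stop and the marker reads about 0.74. Next, a look at the pack.

Run:
```python
from h import *
manip.goto([0.54,-0.31,0.28],down(-.53))
p=cam("wrist"); np.savez("pics/w3.npz",**p)
print(monitor.get_state()["clock"])
r=finder.masks_of("battery_pack",p)[0]; print(r["score"],r["box"])
C=cloud(p,r["pixels"]); C=C[C[:,2]>.003]
print(np.percentile(C[:,2],[1,5,25,50,75,95,99]).round(4))
B=C[C[:,2]>.04]; F=C[C[:,2]>.004]
print("body",cv2.minAreaRect(B[:,:2].astype(np.float32)*1000)); print("all",cv2.minAreaRect(F[:,:2].astype(np.float32)*1000))
b=[int(k) for k in r["box"]]; m=25; A=p["pixels"][max(b[1]-m,0):b[3]+m,max(b[0]-m,0):b[2]+m]; k=560/max(A.shape[:2])
print("crop",max(b[0]-m,0),max(b[1]-m,0),k); cv2.imwrite("pics/e.png",cv2.resize(A,None,fx=k,fy=k,interpolation=cv2.INTER_CUBIC))
```

```text
10.6167
0.84 [207.7, 76.9, 306.6, 149.4]
[0.006  0.007  0.0518 0.0529 0.0537 0.0547 0.0556]
body ((600.9573974609375, -352.0700988769531), (110.70732116699219, 56.57020568847656), 39.22881317138672)
all ((600.8140869140625, -351.86798095703125), (110.7158432006836, 72.69190979003906), 39.171669006347656)
crop 182 51 3.7583892617449663
```

View pics/e.png

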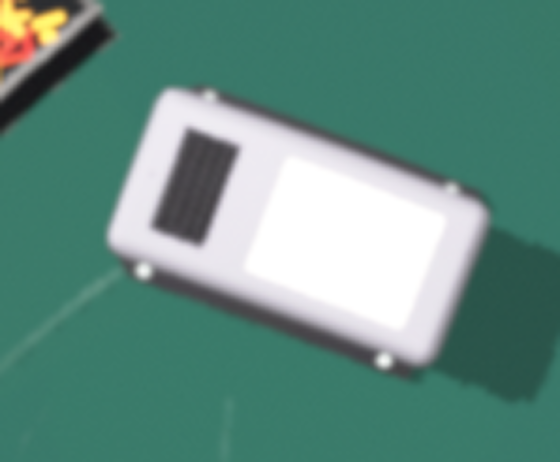

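The pack is at (0.601,-0.352), axis about 39°. Its dark grille is on the left and its label on the right, so which end carries the contacts is still open. I'll make a composite to decide.

Run:
```python
from h import *
def rect(p,z,n=400,w=.14):
    c=np.array([.6009,-.3520]); a=np.radians(39.2)
    j,i=np.meshgrid(np.arange(n),np.arange(n)); lx=(j/n-.5)*w; ly=-(i/n-.5)*w
    P=np.stack([c[0]+np.cos(a)*lx-np.sin(a)*ly,c[1]+np.sin(a)*lx+np.cos(a)*ly,np.full_like(lx,z)],-1)
    uv=project(p,P).astype(np.float32).reshape(n,n,2); return cv2.remap(p["pixels"],uv[...,0],uv[...,1],cv2.INTER_CUBIC)
def enh(i): return cv2.convertScaleAbs(i,alpha=2.0,beta=20)
p=load("pics/w3.npz"); s=load("pics/s2.npz"); d=load("pics/side0.npz")
A=enh(rect(p,.008))[60:340]
B=cv2.resize(s["pixels"][220:280,335:390],(385,420),interpolation=cv2.INTER_CUBIC)
cv2.imwrite("pics/f.png",np.hstack([cv2.resize(A,(400,280)),cv2.resize(enh(B),(257,280))]))
```

```text
(no output)
```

View pics/f.png

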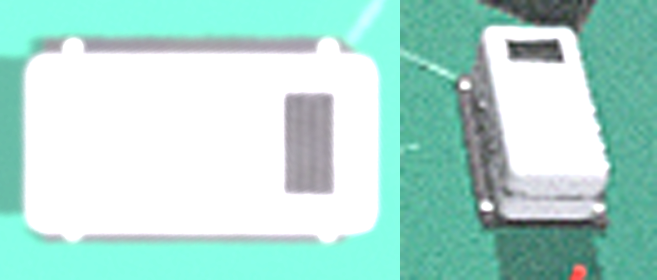

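In the composite the flange tapers at the grille end and is square at the near, plain end, with no slots there. So the contact end (+x) is the grille end, heading +39°. Now to grasp the pack.

Run:
```python
from h import *
a=np.radians(39.2); c=np.array([.6009,-.3520]); q=down(a)
for y in(a,TA): pass
qs=solver.inverse_kinematics([c[0],c[1],.042],q); print(qs)
manip.goto([c[0],c[1],.16],q); manip.line_to([c[0],c[1],.042],feed=.1)
claw.clamp(); s=monitor.get_state(); print(s["clock"],s["opening"],s["grip_force"],s["eef_pos"])
manip.line_to([c[0],c[1],.20],feed=.2)
s=monitor.get_state(); print(s["clock"],s["opening"],s["grip_force"],s["force"],s["q"])
p=cam("wrist"); np.savez("pics/w4.npz",**p)
r=finder.masks_of("battery_pack",p)[0]; C=cloud(p,r["pixels"]); e=s["eef_pos"]
L=(C[:,:2]-e[:2])@np.array([[np.cos(a),-np.sin(a)],[np.sin(a),np.cos(a)]]); dz=C[:,2]-e[2]
print(r["score"],r["box"],len(L)); 
k=(np.abs(dz-.011)<.008); print(k.sum(),np.percentile(L[k],[1,5,50,95,99],axis=0).round(4).tolist(),np.median(dz[k]))
k2=(dz>-.045)&(dz<-.028); print("flange",k2.sum(),np.percentile(L[k2],[1,5,95,99],axis=0).round(4).tolist() if k2.any() else "")
r=solver.inverse_kinematics(tw(-.04,.06,.08),down(TA)); print(r)
```

```text
[ 0.22422161  0.82167825  0.49619848  1.32138041 -0.4025009   1.09735358
 -0.11745794]
13.4417 0.05531535243727787 67.06692695617676 [ 0.60130822 -0.35216777  0.04287143]
14.3833 0.055374123577639996 66.43017411231995 [-0.37293983 -1.04049571 -5.10960113] [ 0.21516259  0.69600394  0.54936542  1.14572359 -0.34690639  1.39259985
 -0.16688954]
0.74 [183.9, 136.8, 327.0, 321.6] 24430
23399 [[-0.02, -0.0269], [-0.0154, -0.0243], [0.0235, -0.0004], [0.0522, 0.0234], [0.0545, 0.0261]] 0.01028498903737568
flange 257 [[0.0493, -0.0347], [0.0534, -0.0306], [0.0552, 0.0308], [0.0553, 0.035]]
[-0.78869844  0.60007068  0.57266689  1.63728826 -0.36871959  1.01408841
 -1.54720009]
```

Run:
```python
from h import *
q=down(TA); X,Y=-.038,.060
e=monitor.get_state()["eef_pos"]
manip.line_to([e[0],e[1],.29],feed=.25)
manip.goto(tw(X,Y,.29),q)
manip.line_to(tw(X,Y,.125),feed=.2)
s=monitor.get_state(); print(s["clock"],wt(s["eef_pos"]),s["opening"])
p=cam("wrist"); np.savez("pics/w5.npz",**p)
print("hit",manip.line_to(tw(X,Y,.0765),feed=.05,until_force=8))
s=monitor.get_state(); print(s["clock"],wt(s["eef_pos"]),s["force"],s["opening"])
p2=cam("scene"); cv2.imwrite("pics/g.png",np.hstack([cv2.resize(p["pixels"],(448,336)),cv2.resize(p2["pixels"][110:220,160:300],(340,267)).__class__(0) if 0 else cv2.copyMakeBorder(cv2.resize(p2["pixels"][115:225,165:290],(350,308)),0,28,0,0,cv2.BORDER_CONSTANT)]))
```

```text
18.0 [[-0.03664915  0.05982547  0.1264165 ]] 0.05520788049665654
hit True
18.975 [[-0.03858248  0.0599457   0.07681527]] [-0.08813053 -0.39445414  5.25180035] 0.055304701953091444
```

View pics/g.png

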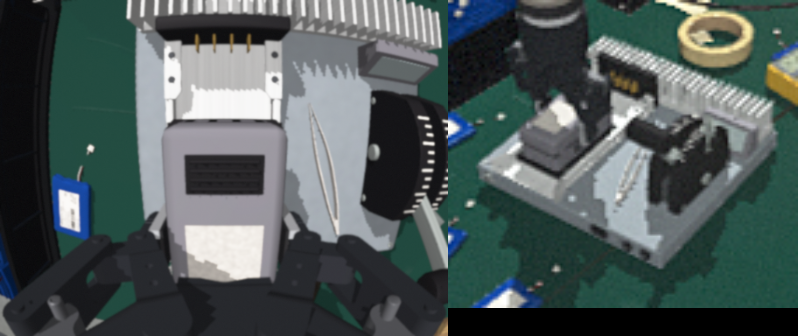

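The pack is seated between the fences, nose short of the lips, with its slots facing the gold contacts. I'll release it and push from behind.

Run:
```python
from h import *
q=down(TA); Y=.060
claw.gripper_open()
manip.line_to(tw(-.0386,Y,.15),feed=.2)
manip.line_to(tw(-.135,Y,.15),feed=.25); claw.clamp()
manip.line_to(tw(-.135,Y,.072),feed=.15)
print(manip.line_to(tw(-.075,Y,.072),feed=.06,until_force=25))
print("push",manip.line_to(tw(-.035,Y,.072),feed=.04,until_force=25))
s=monitor.get_state(); print(s["clock"],wt(s["eef_pos"]),s["force"])
x=wt(s["eef_pos"])[0,0]
manip.line_to(tw(x-.03,Y,.072),feed=.1); manip.line_to(tw(-.10,Y,.24),feed=.2)
p=cam("wrist"); np.savez("pics/w6.npz",**p)
r=finder.masks_of("battery_pack",p)[0]; C=wt(cloud(p,r["pixels"])); print(r["score"],np.percentile(C,[1,50,99],axis=0).round(4).tolist())
for r in finder.recognise("catch",p)[:2]: print(r,wt(on_plane(p,[[(r["box"][0]+r["box"][2])/2,(r["box"][1]+r["box"][3])/2]],.037)))
u,v=project(p,tw(-.035,.06,.04))[0].astype(int); print(u,v,monitor.get_state()["clock"])
A=p["pixels"][max(v-75,0):v+45,max(u-80,0):u+80]; cv2.imwrite("pics/i.png",cv2.resize(A,None,fx=4.5,fy=4.5,interpolation=cv2.INTER_CUBIC))
```

```text
False
push True
23.9417 [[-0.04460113  0.06026016  0.07144828]] [-0.43641425  1.17970416  5.45337424]
0.7 [[-0.032, 0.0244, 0.0402], [0.0154, 0.0595, 0.087], [0.0691, 0.0937, 0.0895]]
{'box': [243.5, 105.8, 266.4, 128.4], 'score': 0.93} [[-0.04162463  0.05955246  0.037     ]]
254 110 25.5167
```

View pics/i.png

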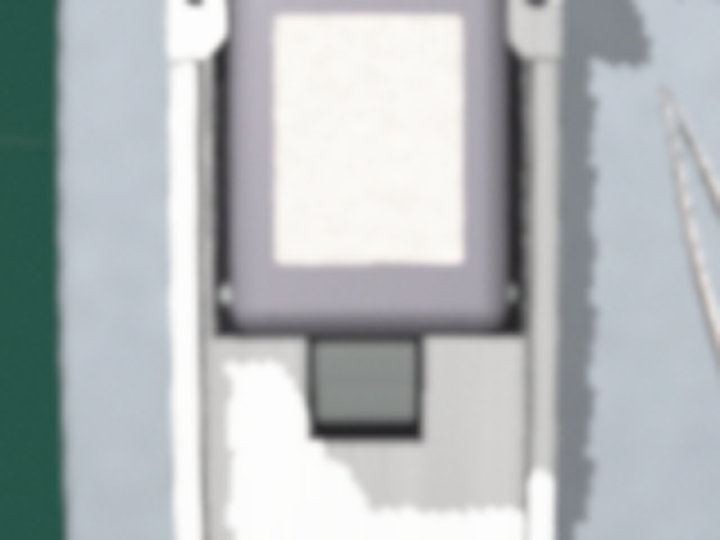

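The pack is against the stop and the catch shows fully clear behind its rear edge, at (366,380) in the crop. Next I'll check the catch height from depth and look at the marker from two sides.

```bash
cat >> fit.py <<'E'
def polar(p,off=(0,0,0)):
    D=p["depth"]; v,u=np.nonzero(D>0); T=wt(world(p,np.c_[u,v],D[v,u]))-np.array(off)
    r=np.hypot(T[:,0]+.01,T[:,2]-.045); an=np.arctan2(T[:,0]+.01,T[:,2]-.045)+.6
    return T,r,an
E
python3 - <<'E'
from fit import *
p=load("pics/w6.npz"); T,_,_=polar(p)
for lo in np.arange(-.066,-.030,.003):
    k=(np.abs(T[:,0]-lo)<.0015)&(np.abs(T[:,1]-.06)<.009); print(round(lo,3),np.median(T[k][:,2]).round(4),end="; ")
k=(np.abs(T[:,0]+.05)<.012)&(np.abs(T[:,1]-.06)<.034)&(np.abs(T[:,1]-.06)>.018); print("bed",np.median(T[k][:,2]))
q=down(TA-np.pi/2)
claw.gripper_open()
for i,x in enumerate((.055,-.02)):
    (manip.goto if i==0 else manip.line_to)(tw(x,-.055,.215),q); p=cam("wrist"); np.savez(f"pics/m{i}.npz",**p)
    a,c=fit_tester(p); print(a.round(4),c)
    T,r,an=polar(p,(0,0,a[3] if c<.004 else -.0008))
    m=(T[:,1]<-.105)&(T[:,1]>-.130)&(an>.3)&(an<1.3)
    for lo in(.064,.068,.072,.076,.080,.084):
        k=m&(r>=lo)&(r<lo+.004); print(lo,k.sum(),np.percentile(an[k],[3,25,50,75,97]).round(3) if k.any() else "",T[k][:,1].mean().round(4) if k.any() else "")
    print(monitor.get_state()["clock"],finder.recognise("set_marker",p)[:1])
    u,v=project(p,tw(0.0,-.115,.12))[0].astype(int); A=p["pixels"][max(v-45,0):v+45,max(u-60,0):u+60]; print(u,v,A.shape)
    cv2.imwrite(f"pics/m{i}.png",cv2.resize(A,(400,300),interpolation=cv2.INTER_CUBIC))
cv2.imwrite("pics/m.png",np.hstack([cv2.imread("pics/m0.png"),cv2.imread("pics/m1.png")]))
E
```

```text
-0.066 0.0329; -0.063 0.0332; -0.06 0.0327; -0.057 0.0335; -0.054 0.0337; -0.051 0.0343; -0.048 0.0353; -0.045 0.0363; -0.042 0.0368; -0.039 0.0376; -0.036 0.0389; -0.033 0.0818; -0.03 0.0857; bed 0.033175490395951246
[ 5.875e-01  1.663e-01  2.347e-01 -5.000e-04] 0.0026300240576920576
0.064 103 [0.663 0.685 0.768 0.857 1.204] -0.1159
0.068 42 [0.689 0.736 0.833 0.844 0.855] -0.1157
0.072 41 [0.71  0.724 0.812 0.82  0.824] -0.1159
0.076 37 [0.727 0.785 0.794 0.795 0.803] -0.1151
0.08 53 [0.742 0.754 0.77  0.778 0.786] -0.1155
0.084 19 [0.745 0.754 0.762 0.765 0.771] -0.1142
27.425 [{'box': [317.4, 107.0, 333.1, 132.0], 'score': 0.92}]
330 127 (90, 120, 3)
[ 5.970e-01  1.604e-01  1.597e-01 -3.000e-04] 0.0025778946967399663
0.064 117 [0.657 0.669 0.69  0.828 0.875] -0.1158
0.068 34 [0.684 0.693 0.697 0.699 0.71 ] -0.1148
0.072 42 [0.704 0.707 0.713 0.718 0.727] -0.1157
0.076 41 [0.716 0.725 0.73  0.734 0.742] -0.1151
0.08 59 [0.735 0.743 0.749 0.763 0.774] -0.1153
0.084 17 [0.745 0.753 0.758 0.767 0.77 ] -0.1149
28.175 [{'box': [103.1, 101.9, 365.6, 323.9], 'score': 0.66}]
227 125 (90, 120, 3)
```

View pics/m.png

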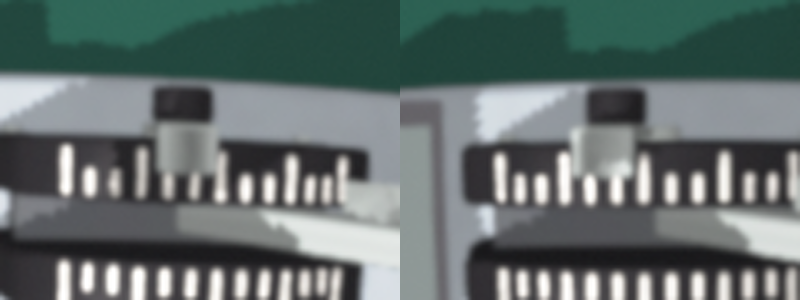

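The catch stands 6 mm above the bed, so it is up. The marker centre fits to 0.762 rad from both sides. Now I'll push the lever forward and correct it by measurement.

```bash
cat > lev.py <<'E'
from fit import *
Y=-.097
def look():
    x=.0; z=.27
    e=wt(monitor.get_state()["eef_pos"])[0]
    manip.line_to(tw(e[0],Y,.235),feed=.25)
    res=[]
    for x in(.04,-.03):
        manip.line_to(tw(x,-.055,.235),feed=.2); manip.wait(.15); p=cam("wrist"); np.savez("pics/l%d.npz"%(x>0),**p)
        l=lever(p,.74); T,r,an=polar(p); m=(T[:,1]<-.105)&(T[:,1]>-.130)&(an>.6)&(an<.95)&(r>.083)&(r<.09)
        # steel arm between cheeks top and bar
        k=(np.abs(T[:,1]+.095)<.0055)&(r>.085)&(r<.108)&(an>.4)&(an<1.1)
        print("lever",l,"tip",np.median(an[m]).round(4),m.sum(),"arm",np.percentile(an[k],[5,50,95]).round(3) if k.any() else "",k.sum()); res.append(l[0])
    print(monitor.get_state()["clock"]); return np.mean(res)
def push(a0,a1,h):  # lever now at a0; push forward (a1>a0) or back to a1
    sgn=np.sign(a1-a0); x,z=bar(a0)
    manip.line_to(tw(x,Y,.235),feed=.25); manip.line_to(tw(x,Y,z),feed=.15)
    n=max(1,int(np.ceil(abs(a1-a0)/.2)))
    for i,a in enumerate(np.linspace(a0,a1,n+1)[1:]):
        x,z=bar(a); print(manip.line_to(tw(x+sgn*(h-.013),Y,z),feed=.06 if n>1 else .03,until_force=20),end=" ")
    manip.wait(.3); s=monitor.get_state(); e=wt(s["eef_pos"])[0]; print("tcp",e,"force",s["force"],s["opening"])
    x,z=bar(a1); manip.line_to(tw(x,Y,z),feed=.1)
    return e
E
python3 - <<'E'
from lev import *
e=push(0.004,.68,.0427); a=look(); print(a,"h eff",e[0]-bar(a)[0]+.013)
E
```

```text
False False False False tcp [ 0.02966779 -0.09688681  0.16965907] force [-0.16779929 -0.23131084  0.28817421] 0.08524058476089423
lever (np.float64(0.6749982743202491), 3157, array([-0.0005004 ,  0.16863744])) tip 0.7666 1 arm  0
lever (np.float64(0.6803655988354992), 3186, array([-0.00039882,  0.16859044])) tip nan 0 arm [0.588 0.592 0.595] 19
34.375
0.6776819365778741 h eff 0.04296730607594016
  return _methods._mean(a, axis=axis, dtype=dtype,
  ret = ret.dtype.type(ret / rcount)
```

```bash
python3 - 2>/dev/null <<'E'
from lev import *
e=push(.678,.762,.0430); a=look(); print(a,"h eff",e[0]-bar(a)[0]+.013)
for f in("l1","l0"):
    p=load(f"pics/{f}.npz"); T,r,an=polar(p); m=(T[:,1]<-.105)&(T[:,1]>-.130)&(an>.55)&(an<1)
    for lo in(.068,.072,.076,.080,.083): k=m&(r>=lo)&(r<lo+.004); print(f,lo,k.sum(),np.percentile(an[k],[3,50,97]).round(3) if k.any() else "")
ims=[load(f"pics/{f}.npz")for f in("l1","l0")]
out=[]
for p in ims:
    u,v=project(p,tw(0,-.105,.13))[0].astype(int); out.append(cv2.resize(p["pixels"][max(v-50,0):v+50,max(u-65,0):u+65],(390,300),interpolation=cv2.INTER_CUBIC))
cv2.imwrite("pics/n.png",np.hstack(out))
E
```

```text
False tcp [ 0.04008225 -0.09705484  0.16838601] force [-2.54222971 -0.54362054  2.05164999] 0.08537904434565197
lever (np.float64(0.7538714957245031), 3177, array([0.0090344 , 0.16767918])) tip 0.7589 3 arm  0
lever (np.float64(0.7575545788852404), 3139, array([0.00912381, 0.16758814])) tip 0.7528 3 arm [0.666 0.675 0.693] 105
39.2917
0.7557130373048717 h eff 0.04369667933010074
l1 0.068 3 [0.666 0.689 0.831]
l1 0.072 4 [0.705 0.764 0.824]
l1 0.076 1 [0.729 0.729 0.729]
l1 0.08 4 [0.741 0.754 0.767]
l1 0.083 3 [0.75  0.759 0.767]
l0 0.068 43 [0.688 0.703 0.78 ]
l0 0.072 33 [0.709 0.72  0.733]
l0 0.076 71 [0.689 0.735 0.759]
l0 0.08 20 [0.736 0.744 0.76 ]
l0 0.083 3 [0.745 0.753 0.759]
```

View pics/n.png

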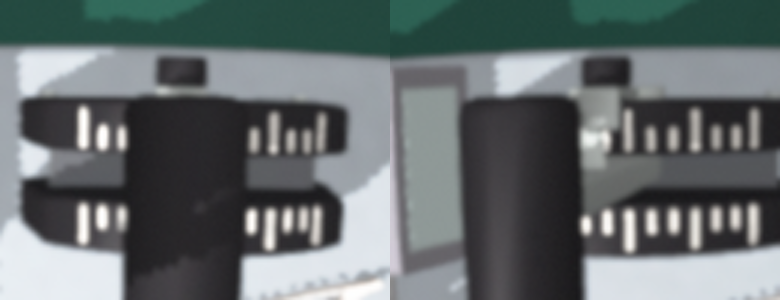

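The lever reads 0.756 and the marker about 0.76; the crop shows the bar lined up over the marker. The gripper is clear of everything, so I'm handing in.

```bash
python3 -c "
from h import *
print(job.finish_job())"
```

```text
the job is handed in; nothing more can be done
None
```

The job is handed in: the lever was brought to idle first (read 0.004 rad), the pack was pushed home with the catch up behind it, and the lever was left at about 0.756 rad against a marker reading of about 0.76 rad; I don't have the judge's result.

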